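Put the stapler away under the divider flap of the sign-in desk's supply caddy

ROBOT

A 6-joint arm with a two-finger parallel gripper is mounted at the origin on the work surface. World frame = base frame: x ahead of the robot, y to its left, z up, the work surface at z = 0. Lengths are in m, angles in rad, forces in N, time in s.
With the tool pointing down it reaches from about 0.375 to 0.975 m from the base axis. Payload 3.8 kg.
Tool frame: the origin (TCP) lies midway between the tips of the shut fingers; the grasp point (between the pads) lies 19 mm behind it; x points along the fingers, y is the direction in which the jaws open and shut, and the axes are right-handed (so a half turn about x gives the same grasp; the last joint's range is limited). The gripper opens to 88 mm and grips with 3 to 60 N. Pads are 18 mm wide; open, the fingers measure 123 mm over their backs; the gripper's body (75 mm by 187 mm) begins 45 mm behind the grasp point.
Start: joints at [-0.037, 0.264, 1.604, -0, 1.274, -0.037], TCP at [0.675, -0, 0.208] pointing down, gripper open.
Joint ranges: [-2.63, 2.63], [-0.94, 2.18], [0.31, 2.57], [-1.31, 4.45], [0, 2.66], [-2.55, 2.55]. Speed limits (rad/s): [2.57, 2.57, 3.14, 3.14, 3.14, 3.14].

INTERFACE

Orientations are given as a rotation vector (axis times angle).
In Python, from cell import manip, inverse_kinematics, cams, order gives the robot as it stands. Calls block until the motion is done:
- manip.move_pose(position, orientation): joint-space move of the TCP to a pose.
- manip.move_linear(position, rate=0.15, rot=None): straight line of the TCP; rot=None keeps the orientation; rate is the mean speed in m/s.
- manip.set_joints(angles): joint-space move.
- manip.set_gripper(opening, force=None): finger opening in m; force is the grip in N (None keeps the last); returns when the fingers have stopped.
- manip.dwell(seconds).
- inverse_kinematics(position, orientation): joint angles nearest the present ones, or None.
- manip.state(): the state.
- cams.capture(name): name is "scene" or "side" or "wrist"; returns a dict with "image" (400x640x3 uint8, blue, green, red), "z_map" (400x640 float32, m along the optical axis (not along the pixel's ray), 0 where there is no reading), "intrinsics" (3x3 intrinsics, pixels), "position" and "orientation" of the camera in the world; the wrist camera has in their place "T_tool_cam" (4x4, takes a point from camera to tool coordinates, whose origin is the TCP and whose axes are the tool frame's). Camera axes: x right, y down, z forward; pixel columns grow to the right and rows downward; lengths in m; the calibration is good to about 2 mm. A picture is of the moment at which its call begins: read the wrist's pose just before it.
A pose or a line that the arm cannot do raises manip.IKError and nothing moves.
- order.close_job(): hands the job in, once; it reports no verdict.
The state is a dict: "clock": time; "joint_pos": joint angles; "joint_velocities": joint speeds; "tau": joint torques, N m; "tool_pos": TCP position; "tcp_rot": TCP orientation; "contact_force": force on the tool from outside, world axes, zero at the start; "moment": the same for the moment, N m; "gripper_width": finger opening in m.
Only numpy, scipy, OpenCV 4.12 (cv2) and the standard library are available. Lean on these libraries where they do the work, as an engineer would, in place of code of your own. Each camera call takes 0.05 s, during which the arm holds its last target. There are 200 camera calls.

TASK

Pack up the sign-in desk's supply caddy: swing its metal divider flap up and back until it rests open by itself, and set the stapler down (do not drop it) on its base in the one free compartment of the lower tier. Then lower the flap under control, without letting it fall, until it lies fully shut, leaving the other contents in their compartments and the things around the caddy where they stand.

Things in the scene. Friction and masses are not known exactly. Their poses are not given: they have to be found in the camera images.
- caddy: Grey steel supply caddy, fixed to the desk. Origin on the desk under the middle of its lower tier; +x away from the robot to the hinge, z up. Walls 5 mm, outside x -78..+128, y +-142 mm. Front and hinge walls 64 mm high, side walls 87, pen well behind the hinge 52. Lower tier: floor 5 mm up; 3 compartments, each 145 (x) x 88 mm (y), at y -93, 0, +93, between 50 mm high partitions.
- flap (a joint): Divider flap: aluminium plate 148 (x) x 270 x 4 mm, 150 g, over the whole lower tier, 65 to 69 mm above the desk when shut, hinged along the caddy's y at its far side. 0 = shut, grows as the near edge swings up and away from the robot; 1.57 upright, 1.85 leaning back on its stop, where its weight keeps it. The hinge is free: let go short of upright, the flap falls shut.
- flap_tab (a point): Black finger tab, 26 mm wide (along the hinge), 14 thick, 36 tall above the plate, in the middle of the flap's near edge, clear of any lip for 55 mm either side. Point: 26 mm above the hinge axis and 142 mm from it, on the tab (12 mm below its top). Pinched across its 26 mm it swivels between the fingers as the flap swings. Axes as the caddy's when shut; they turn with the flap.
- flap_hinge (a point): Point on the hinge axis at mid-width: 76 mm in +x of the caddy's origin and 67 mm above the desk. Its y axis is the hinge line.
- free_bay (a point): The middle of the top of the 3 mm black rubber liner (138 x 80 mm) that lies in the one empty compartment, 8 mm above the desk. Any of the three compartments can be the empty one; the flap hides it until it is lifted. x, y as the caddy's.
- stapler_center (a point): Black desk stapler with a steel magazine, 116 mm long (its x), 28 mm wide (y) and 49 mm high, about 190 g, standing on its base on the desk beside the caddy. The point: its centre, half-way up (24.5 mm above its base); z up. Its sides are flat and it can be pinched across its 28 mm.
- roll_center (a point): Roll of paper stickers, 76 mm across and 30 mm high, lying flat in a compartment; the point is its centre. Stays there.
- carton_center (a point): Cardboard carton of staples, 105 x 70 x 34 mm, lying in another compartment; the point is its centre. Stays there.
- sanitizer: Bystander: clear hand sanitizer pump bottle, 88 mm across, 210 mm high, right of the caddy. Origin under its middle.
- spray_can: Bystander: disinfectant spray can, 58 mm across, 180 mm high, to the left beyond the stapler. Origin under its middle.
- pencil_cup: Bystander: wooden pencil cup, 76 mm across, 95 mm high (pencils to 175 mm), right of the caddy. Origin under its middle.
Things that resemble listed ones, but are neither listed nor needed, are in the scene too. Leave any pink or yellow look-alike of the part that bears stapler_center alone.

How it is judged:
By the outcome, as a careful person would: the job done as asked, in the order asked, and still so for the second after the job is handed in, with the robot touching nothing.
It also fails if it takes over 70 s, if anything falls off the work surface, if the arm or the gripper's body presses on something with over 40 N, if the wrist force passes 120 N, or if a joint passes its speed limit or range.

## Working session

There is one attempt and no reset: what is moved stays moved. The work goes in short steps, each a Python script; the robot and the scene stay as the last script left them, time stands still between calls to the robot, and variables do not carry over. Pictures are saved under pics/ and viewed, about 8 in all and at most 12, crops included, and the job is handed in when it is done.

```bash
ls; mkdir -p pics
cat > h.py <<'E'
import numpy as np, cv2
from scipy.spatial.transform import Rotation as R
from cell import manip, inverse_kinematics, cams, order
def pose():
    s=manip.state(); T=np.eye(4); T[:3,:3]=R.from_rotvec(s["tcp_rot"]).as_matrix(); T[:3,3]=s["tool_pos"]; return T
def cap(name):
    T=pose(); c=cams.capture(name)
    if name=="wrist": c["T"]=T@np.array(c["T_tool_cam"])
    else:
        M=np.eye(4); o=np.array(c["orientation"]); M[:3,:3]=o if o.shape==(3,3) else R.from_rotvec(o).as_matrix(); M[:3,3]=c["position"]; c["T"]=M
    return c
def cloud(c):
    z=c["z_map"]; K=np.array(c["intrinsics"]); v,u=np.mgrid[:z.shape[0],:z.shape[1]]
    P=np.stack([(u-K[0,2])/K[0,0]*z,(v-K[1,2])/K[1,1]*z,z],-1)
    W=P@c["T"][:3,:3].T+c["T"][:3,3]; W[z==0]=np.nan; return W
def ray(c,u,v,h):
    K=np.array(c["intrinsics"]); d=c["T"][:3,:3]@np.array([(u-K[0,2])/K[0,0],(v-K[1,2])/K[1,1],1]); o=c["T"][:3,3]
    return o+d*(h-o[2])/d[2]
E
python3 - <<'E'
from h import *
import pickle
s=manip.state(); print(s)
D={}
for n in("scene","side","wrist"):
    c=cap(n); D[n]=c; print(n,c.get("orientation"),c["T"].round(3).tolist(),np.array(c["intrinsics"]).tolist()); cv2.imwrite(f"pics/{n}0.png",c["image"])
pickle.dump(D,open("d0.pkl","wb"))
E
```

```text
pics
{'clock': 0.0, 'joint_pos': array([-3.69205176e-02,  2.64691924e-01,  1.60534772e+00, -8.76549957e-06,
        1.27370026e+00, -3.69450618e-02]), 'joint_velocities': array([ 0.00056651, -0.00072151, -0.00013022,  0.00111108,  0.00044846,
       -0.00152228]), 'tau': array([-9.59501231e-04, -5.02113855e+01, -3.56871557e+01,  7.25938403e-02,
        2.92220683e-02, -1.93505334e-04]), 'tool_pos': array([6.74233184e-01, 9.51153661e-06, 2.06443527e-01]), 'tcp_rot': array([ 1.20821639,  1.21084486, -1.2107263 ]), 'contact_force': array([ 0.03032068, -0.69020883, -0.15549861]), 'moment': array([-0.0121232 , -0.01473985,  0.02114142]), 'gripper_width': 0.0882434521317651}
scene [-1.938086   -1.23970211  0.58060568] [[0.428, 0.563, -0.707, 1.393], [0.904, -0.25, 0.348, -0.495], [0.02, -0.788, -0.616, 0.856], [0.0, 0.0, 0.0, 1.0]] [[465.5070816074769, 0.0, 320.9043993573681], [0.0, 465.5070816074769, 180.65770659730595], [0.0, 0.0, 1.0]]
side [-2.32771699  0.68529082 -0.28066924] [[0.838, -0.398, 0.374, 0.02], [-0.546, -0.627, 0.556, -0.798], [0.013, -0.67, -0.742, 1.107], [0.0, 0.0, 0.0, 1.0]] [[426.44866376466655, 0.0, 320.54098433966254], [0.0, 426.44866376466655, 204.79505754312584], [0.0, 0.0, 1.0]]
wrist None [[1.0, -0.0, -0.002, 0.674], [-0.001, -0.966, -0.259, 0.066], [-0.002, 0.259, -0.966, 0.384], [0.0, 0.0, 0.0, 1.0]] [[346.10279826838735, 0.0, 320.64367344909857], [0.0, 346.10279826838735, 192.03135783196214], [0.0, 0.0, 1.0]]
```

View pics/scene0.png

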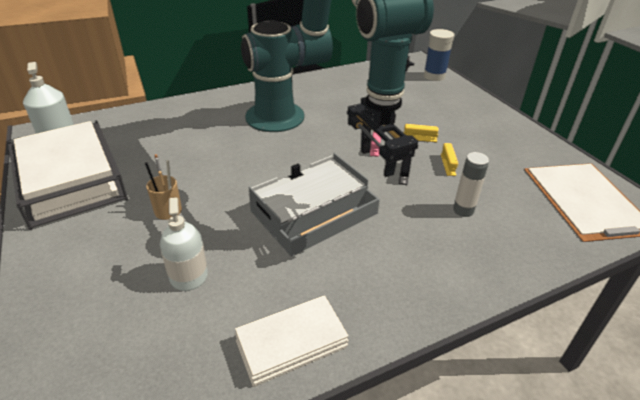

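View pics/side0.png

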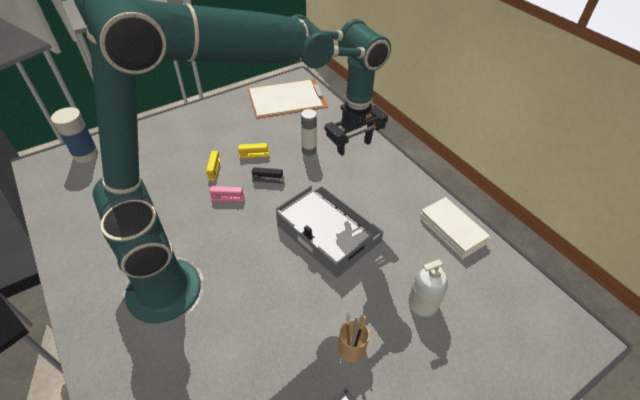

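Side view: stapler candidates are black (267,174), yellow (214,165) and (253,150), and pink (227,193). I choose the black one by description. The caddy is at (328,228) with its tab at (308,232), the can at (309,132), the sanitizer at (428,290) and the cup at (353,342).

Run:
```python
from h import *
import pickle
D=pickle.load(open("d0.pkl","rb"))
c=D["side"]; W=cloud(c); im=c["image"]
def show(n,m):
    p=W[m]; p=p[~np.isnan(p[:,0])]; print(n,len(p),np.median(p,0).round(3),np.percentile(p,[3,97],axis=0).round(3).tolist()); return p
v,u=np.mgrid[:400,:640]
print("desk",W[260,240],W[200,400])
# flap plate
m=(u>265)&(u<390)&(v>180)&(v<280)&(im.min(2)>170); p=show("plate",m)
mm=m&(abs(W[...,2]-.067)<.008); print(cv2.minAreaRect(W[mm][:,:2].astype(np.float32)))
for k,zr in (("side walls",(.08,.092)),("above desk",(.02,.095))):
    q=(u>265)&(u<390)&(v>180)&(v<280)&(W[...,2]>zr[0])&(W[...,2]<zr[1]); r=cv2.minAreaRect(W[q][:,:2].astype(np.float32)); print(k,q.sum(),r,cv2.boxPoints(r).round(3).tolist())
t=(u>298)&(u<318)&(v>222)&(v<242)&(im.max(2)<50); show("tab",t)
s=(u>245)&(u<290)&(v>160)&(v<190)&(W[...,2]>.03); p=show("stapler top",s); print(cv2.minAreaRect(p[:,:2].astype(np.float32)))
for n,(a,b,e,f) in dict(can=(298,320,108,158),sani=(408,450,258,318),cup=(335,372,315,362)).items():
    q=(u>a)&(u<b)&(v>e)&(v<f)&(W[...,2]>.03); show(n,q)
im2=cv2.resize(im[130:290,190:400],None,fx=3.6,fy=3.6,interpolation=cv2.INTER_CUBIC); cv2.imwrite("pics/crop1.png",im2)
```

```text
desk [ 0.23806294 -0.02764827 -0.00034701] [ 0.82662124 -0.10071075  0.00097211]
plate 2282 [ 0.494 -0.076  0.07 ] [[0.428, -0.211, 0.066], [0.576, 0.027, 0.078]]
((0.5045984387397766, -0.08989664912223816), (0.1531788408756256, 0.26232433319091797), 9.413987159729004)
side walls 285 ((0.5048946738243103, -0.09085765480995178), (0.15487736463546753, 0.2877988815307617), 10.274678230285645) [[0.40299999713897705, 0.03700000047683716], [0.45399999618530273, -0.2460000067949295], [0.6069999933242798, -0.21899999678134918], [0.5550000071525574, 0.06499999761581421]]
above desk 5016 ((0.5293907523155212, -0.08775795996189117), (0.2109598070383072, 0.2904644310474396), 10.3467435836792) [[0.4000000059604645, 0.035999998450279236], [0.4519999921321869, -0.25], [0.6589999794960022, -0.21199999749660492], [0.6069999933242798, 0.07400000095367432]]
tab 57 [ 0.436 -0.112  0.084] [[0.432, -0.12, 0.069], [0.443, -0.097, 0.106]]
stapler top 259 [0.479 0.235 0.047] [[0.437, 0.202, 0.031], [0.522, 0.272, 0.054]]
((0.4793027341365814, 0.23835527896881104), (0.03394539654254913, 0.11157319694757462), 50.88236999511719)
can 612 [0.682 0.276 0.125] [[0.664, 0.265, 0.036], [0.714, 0.311, 0.183]]
sani 1434 [ 0.593 -0.462  0.13 ] [[0.573, -0.493, 0.039], [0.634, -0.422, 0.211]]
cup 871 [ 0.357 -0.45   0.081] [[0.327, -0.486, 0.033], [0.397, -0.415, 0.165]]
```

View pics/crop1.png

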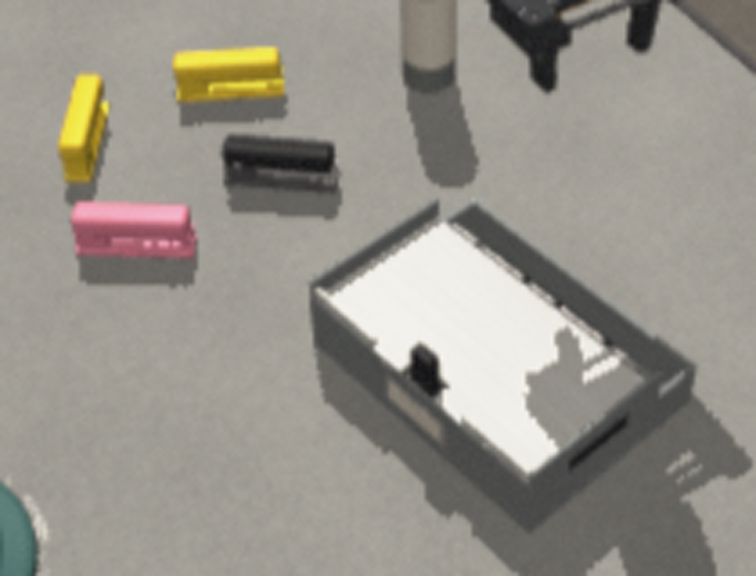

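Crop: the black stapler spans (225–335, 140–188) in the crop, lying on its base. Its look-alikes are yellow or pink. The flap is shut with its tab at crop (425,368). Caddy origin is about (0.505,-0.091) with yaw about 10.3°. The fitted sizes (211×290 mm) match the description. I'll go above the tab and look from close by.

```bash
cat >> h.py <<'E'
O=np.array([.505,-.091,0]); YAW=np.radians(10.3)
def rot(yawy):  # tool down, jaw axis at world angle yawy
    y=np.array([np.cos(yawy),np.sin(yawy),0]); x=np.array([0,0,-1.]); return R.from_matrix(np.c_[x,y,np.cross(x,y)]).as_rotvec()
def cad(x,y,z,O_=None,Y=None):
    o=O if O_ is None else O_; a=YAW if Y is None else Y
    return o+np.array([x*np.cos(a)-y*np.sin(a),x*np.sin(a)+y*np.cos(a),z])
def tab(th,r=.142,h=.028): # grasp point -> TCP (19 mm below), tool down
    return cad(.076-r*np.cos(th)+h*np.sin(th),0,.067+r*np.sin(th)+h*np.cos(th)-.019)
RC=lambda: rot(YAW+np.pi/2)
E
python3 - <<'E'
from h import *
for th in np.linspace(0,1.9,5): 
    q=inverse_kinematics(tab(th),RC()); print(th,tab(th).round(3),None if q is None else np.round(q,2))
for a in(51,231,-129): 
    q=inverse_kinematics([.479,.238,.04],rot(np.radians(a))); print(a,None if q is None else np.round(q,2))
for y in(-.093,0,.093): 
    q=inverse_kinematics(cad(0,y,.03),RC()); print(y,None if q is None else np.round(q,2))
manip.set_gripper(.05)
p=tab(0); p[2]=.2
manip.move_pose(p,RC())
c=cap("wrist"); cv2.imwrite("pics/w1.png",c["image"]); W=cloud(c); im=c["image"]
import pickle; pickle.dump(c,open("w1.pkl","wb"))
q=(W[...,2]>.092)&(W[...,2]<.115)&(np.hypot(W[...,0]-p[0],W[...,1]-p[1])<.05)
print("tabtop",q.sum(),W[q].mean(0) if q.any() else 0, cv2.minAreaRect(W[q][:,:2].astype(np.float32)) if q.any() else 0, p, manip.state()["clock"])
E
```

```text
0.0 [ 0.44  -0.103  0.076] [-0.28 -0.04  2.2   0.    0.98 -2.04]
0.475 [ 0.468 -0.098  0.138] [-0.26 -0.06  2.09  0.    1.11 -2.01]
0.95 [ 0.521 -0.088  0.18 ] [-0.21  0.01  1.95  0.    1.19 -1.97]
1.4249999999999998 [ 0.587 -0.076  0.193] [-0.17  0.12  1.8   0.    1.22 -1.92]
1.9 [ 0.651 -0.064  0.173] [-0.14  0.25  1.69  0.    1.21 -1.89]
51 [ 0.41  0.17  2.06 -0.    0.92 -0.48]
231 None
-129 None
-0.093 [-0.38  0.21  2.02  0.    0.9  -2.13]
0 [-0.23  0.14  2.11  0.    0.89 -1.98]
0.093 [-0.05  0.1   2.16 -0.    0.88 -1.8 ]
tabtop 606 [ 0.43742203 -0.10279538  0.10387048] ((0.4384557902812958, -0.10249637812376022), (0.014331874437630177, 0.0255952849984169), 10.261964797973633) [ 0.44006359 -0.10280095  0.2       ] 2.65
```

View pics/w1.png

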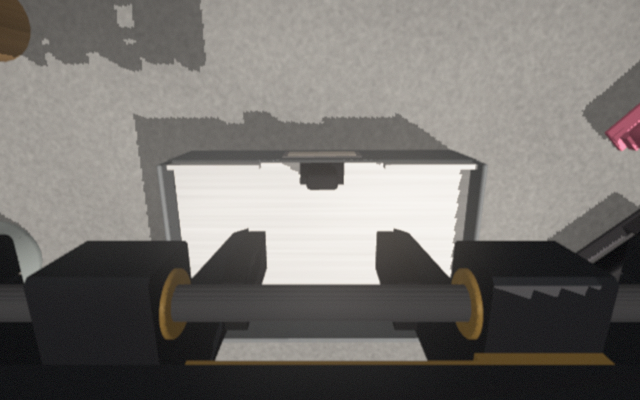

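Wrist view: the tab is at (322,175). Its top measures 14×26 mm at (0.4385,-0.1025), height 0.104, yaw 10.3°, within 2 mm of prediction. I'll grasp it and swing the flap.

```bash
sed -i 's/^O=np.array.*/O=np.array([.5035,-.0907,0]); YAW=np.radians(10.3)/' h.py
python3 - <<'E'
from h import *
p=tab(0); 
manip.move_linear(p+[0,0,.03]); manip.move_linear(p,rate=.08)
manip.set_gripper(.0,force=15)
s=manip.state(); print(s["gripper_width"],s["contact_force"].round(1),s["clock"])
for th in np.linspace(0,1.85,11)[1:]:
    manip.move_linear(tab(th),rate=.12); s=manip.state(); print(round(th,2),s["gripper_width"].round(4),s["contact_force"].round(1),(s["tool_pos"]-tab(th)).round(3))
    if np.linalg.norm(s["contact_force"])>30: break
print(s["clock"])
cv2.imwrite("pics/s2.png",np.hstack([cap("side")["image"][100:330,200:500],cap("scene")["image"][80:310,180:480]]))
E
```

```text
0.000495203206763463 [ 0.2  0.3 -0.1] 4.775Traceback (most recent call last):
  File "<stdin>", line 7, in <module>
AttributeError: 'float' object has no attribute 'round'
```

Run:
```python
from h import *
s=manip.state(); print(s["gripper_width"],s["tool_pos"],tab(0),tab(.185),s["contact_force"])
c=cap("wrist"); a=cap("side")["image"][170:300,260:400]
cv2.imwrite("pics/s3.png",np.vstack([c["image"][100:],cv2.resize(a,(640,594*640//640))[:290]]))
```

```text
0.0007295831894743598 [ 0.44676104 -0.10133113  0.10227768] [ 0.43856359 -0.10250095  0.076     ] [ 0.4460151  -0.10114678  0.10164262] [ 0.46375869 -0.7826436  -0.44635888]
```

View pics/s3.png

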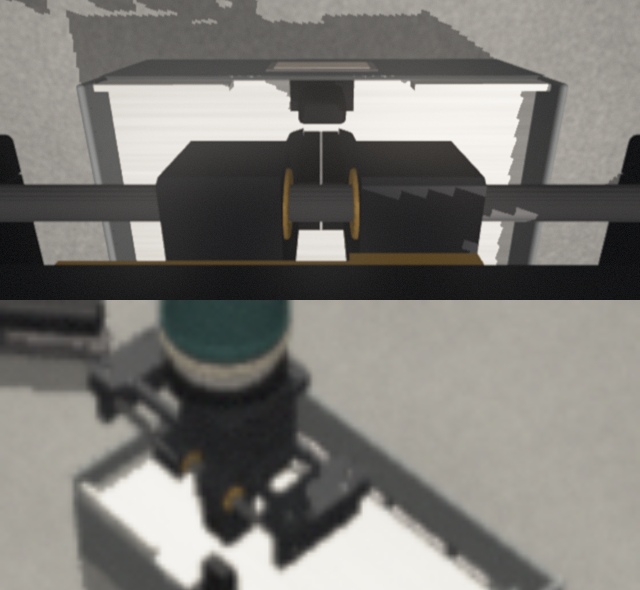

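The fingers closed beside the tab: it is at wrist (322,200), toward the robot from the fingertips at (322,230). Flap still shut. Re-measuring the offset in this view and in the side view.

Run:
```python
from h import *
s=manip.state(); t=s["tool_pos"]
c=cap("wrist"); W=cloud(c); K=np.array(c["intrinsics"]); print("Ttc",np.array(c["T_tool_cam"]).round(3).tolist())
Pc=np.linalg.inv(c["T"])@np.r_[t,1]; print("TCP px wrist",(K@Pc[:3]/Pc[2]).round(0))
for r in (185,190,195,200,205,210,215,220,225,230,235,240,250): print(r,W[r,312].round(4),W[r,322].round(4),c["image"][r,312])
d=cap("side"); Wd=cloud(d); K=np.array(d["intrinsics"])
for q in (t,t+[0,0,.019]): P=np.linalg.inv(d["T"])@np.r_[q,1]; print("TCP px side",(K@P[:3]/P[2]).round(0))
v,u=np.mgrid[:400,:640]
q=(u>290)&(u<330)&(v>215)&(v<250)&(Wd[...,2]>.08)&(Wd[...,2]<.135)
for z in np.arange(.08,.135,.006):
    k=q&(abs(Wd[...,2]-z)<.003); print(z.round(3),k.sum(),[ (a.round(3).tolist()) for a in Wd[k][::max(1,k.sum()//5)][:,:2]])
```

```text
Ttc [[-0.0, -0.259, 0.966, -0.177], [1.0, -0.001, 0.0, -0.0], [0.001, 0.966, 0.259, -0.067], [0.0, 0.0, 0.0, 1.0]]
TCP px wrist [321. 226.   1.]
185 [ 0.4308 -0.1092  0.0716] [ 0.4297 -0.1032  0.0716] [45 46 46]
190 [ 0.4328 -0.1088  0.0759] [ 0.4316 -0.1028  0.0762] [45 47 47]
195 [ 0.4329 -0.1085  0.0867] [ 0.4313 -0.1029  0.0886] [45 45 48]
200 [ 0.4326 -0.1083  0.0978] [ 0.4315 -0.1029  0.0981] [46 49 52]
205 [ 0.4336 -0.108   0.1037] [ 0.4326 -0.1028  0.1039] [50 52 54]
210 [ 0.4355 -0.1076  0.1061] [ 0.4347 -0.1024  0.1057] [53 55 56]
215 [ 0.4385 -0.1071  0.1054] [ 0.4377 -0.1018  0.105 ] [56 57 59]
220 [ 0.4413 -0.1066  0.105 ] [ 0.4405 -0.1013  0.1049] [54 55 57]
225 [ 0.444  -0.1061  0.1054] [ 0.4432 -0.1008  0.1049] [62 65 67]
230 [ 0.4608 -0.104   0.0691] [ 0.4594 -0.0977  0.0698] [197 203 210]
235 [ 0.4367 -0.1066  0.1373] [ 0.4363 -0.1022  0.1363] [47 48 50]
240 [ 0.4369 -0.1064  0.1424] [ 0.4361 -0.1023  0.1424] [43 45 47]
250 [ 0.4367 -0.1062  0.1527] [ 0.4362 -0.1023  0.1523] [42 42 44]
TCP px side [309. 227.   1.]
TCP px side [308. 223.   1.]
0.08 17 [[0.422, -0.042], [0.424, -0.05], [0.446, -0.115], [0.444, -0.161], [0.443, -0.169], [0.448, -0.178]]
0.086 16 [[0.42, -0.039], [0.432, -0.101], [0.447, -0.113], [0.442, -0.115], [0.44, -0.163], [0.447, -0.184]]
0.092 11 [[0.433, -0.095], [0.447, -0.113], [0.434, -0.11], [0.446, -0.114], [0.44, -0.113], [0.437, -0.117]]
0.098 10 [[0.433, -0.094], [0.434, -0.098], [0.434, -0.105], [0.437, -0.112], [0.436, -0.114]]
0.104 24 [[0.434, -0.094], [0.435, -0.097], [0.435, -0.103], [0.448, -0.111], [0.442, -0.109], [0.439, -0.114]]
0.11 9 [[0.438, -0.093], [0.441, -0.094], [0.443, -0.096], [0.436, -0.097], [0.441, -0.1], [0.441, -0.105], [0.443, -0.109], [0.441, -0.111], [0.435, -0.114]]
0.116 0 []
0.122 0 []
0.128 0 []
0.134 2 [[0.437, -0.095], [0.439, -0.103]]
```

Run:
```python
from h import *
import pickle
D=pickle.load(open("d0.pkl","rb")); t=np.array([.6742,0,.2064])
for n,(a,b,e,f) in dict(side=(320,390,100,160),scene=(340,420,95,190)).items():
    c=D[n]; W=cloud(c); v,u=np.mgrid[:400,:640]; K=np.array(c["intrinsics"])
    for q in (t+[.044,0,0],t-[.044,0,0]): P=np.linalg.inv(c["T"])@np.r_[q,1]; print(n,"expected tip px",(K@P[:3]/P[2]).round(0)[:2])
    q=(u>a)&(u<b)&(v>e)&(v<f)&(np.hypot(W[...,0]-t[0],W[...,1]-t[1])<.12)&(W[...,2]>.12)&(W[...,2]<.3)
    for z in np.arange(.19,.28,.008):
        k=q&(abs(W[...,2]-z)<.004)
        if k.sum(): print(z.round(3),k.sum(),W[k][:,:2].min(0).round(3),W[k][:,:2].max(0).round(3))
    cv2.imwrite(f"pics/g_{n}.png",cv2.resize(c["image"][e:f,a:b],None,fx=4,fy=4))
a=cv2.imread("pics/g_side.png"); b=cv2.imread("pics/g_scene.png"); h=max(a.shape[0],b.shape[0])
cv2.imwrite("pics/g.png",np.hstack([cv2.copyMakeBorder(i,0,h-i.shape[0],0,0,0) for i in(a,b)]))
```

```text
side expected tip px [363. 151.]
side expected tip px [341. 160.]
0.238 8 [ 0.624 -0.012] [0.734 0.006]
0.246 32 [ 0.617 -0.013] [0.73 0.01]
0.254 28 [ 0.617 -0.013] [0.732 0.008]
0.262 30 [ 0.616 -0.013] [0.733 0.011]
0.27 31 [ 0.615 -0.014] [0.738 0.006]
0.278 23 [ 0.616 -0.014] [0.735 0.004]
scene expected tip px [386. 184.]
scene expected tip px [366. 163.]
0.238 21 [ 0.619 -0.014] [0.729 0.006]
0.246 60 [ 0.615 -0.014] [0.733 0.006]
0.254 66 [ 0.616 -0.015] [0.735 0.008]
0.262 67 [ 0.613 -0.015] [0.736 0.006]
0.27 58 [ 0.613 -0.014] [0.737 0.006]
0.278 55 [ 0.615 -0.015] [0.737 0.008]
```

View pics/g.png

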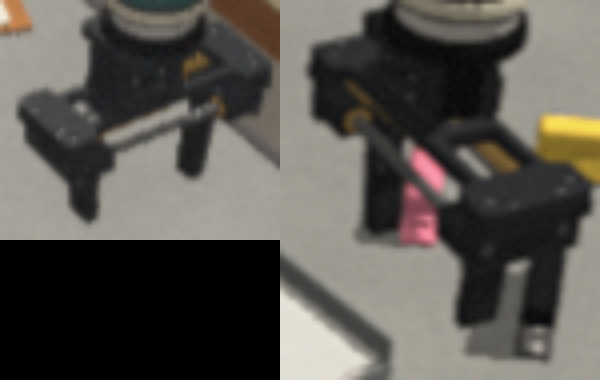

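Both fixed views show the fingertips ending at z≈0.238 when the reported TCP was 0.206. The close wrist view agrees (0.133 against 0.102). So the real fingertips sit about 31 mm behind the stated TCP. I'll compensate for that and retry.

```bash
sed -i 's/np.cos(th)-.019)/np.cos(th)-.019-.031)/' h.py
python3 - <<'E'
from h import *
p=tab(0); print(p, inverse_kinematics(p,RC()) is not None)
manip.set_gripper(.05); manip.move_linear(p+[0,0,.03]); manip.move_linear(p,rate=.06)
s=manip.state(); print(s["contact_force"].round(1))
manip.set_gripper(.0,force=15)
s=manip.state(); print(s["gripper_width"],s["contact_force"].round(1),s["clock"])
if .02<s["gripper_width"]<.032:
  for th in np.linspace(0,1.85,11)[1:]:
    manip.move_linear(tab(th),rate=.12); s=manip.state(); print(round(th,2),round(float(s["gripper_width"]),4),s["contact_force"].round(1),(s["tool_pos"]-tab(th)).round(3))
    if np.linalg.norm(s["contact_force"])>30: break
print(s["clock"])
cv2.imwrite("pics/s4.png",np.hstack([cap("side")["image"][100:330,200:500],cap("scene")["image"][80:310,180:480]]))
E
```

```text
[ 0.43856359 -0.10250095  0.045     ] True
[ 0.1  0.4 -0.1]
0.025918567435178036 [-0.5  2.   2.2] 7.6667
0.18 0.0259 [-4.6 -1.   0.8] [-0.001  0.     0.   ]
0.37 0.0258 [-8.7 -0.9  4.4] [-0.002 -0.     0.   ]
0.55 0.0261 [-9.4 -0.2  7.1] [-0.001  0.     0.001]
0.74 0.0259 [-7.1  1.1  8.2] [-0.     0.     0.001]
0.92 0.0258 [-6.   1.2  8.3] [0.001 0.    0.002]
1.11 0.0259 [-3.7  3.9  9.2] [0.001 0.001 0.001]
1.3 0.0258 [-2.   5.1  8.3] [0.001 0.001 0.001]
1.48 0.0257 [0.3 4.8 6.7] [0.001 0.001 0.001]
1.66 0.0258 [0.6 5.1 4.8] [0.001 0.001 0.   ]
1.85 0.0257 [0.1 5.3 3. ] [ 0.     0.001 -0.   ]
11.4167
```

View pics/s4.png

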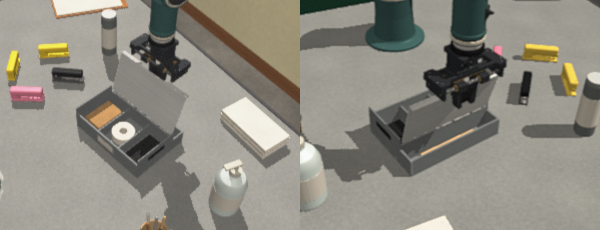

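Left half (side): the flap stands open. The carton is at (102,112), the roll at (123,131), and the empty bay with its black liner at (143,145), which is y = -93. Releasing and going above the stapler.

Run:
```python
from h import *
import pickle
manip.set_gripper(.05); p=manip.state()["tool_pos"]; manip.move_linear(p+[0,0,.07],rate=.1)
print(manip.state()["contact_force"].round(1))
manip.move_pose([.479,.238,.19],rot(np.radians(51)))
c=cap("wrist"); s=cap("side"); pickle.dump((c,s),open("w2.pkl","wb")); print(manip.state()["clock"])
W=cloud(c); q=(W[...,2]>.036)&(W[...,2]<.06)&(np.hypot(W[...,0]-.479,W[...,1]-.238)<.09)&(c["image"].max(2)<110)
n,l,st,ce=cv2.connectedComponentsWithStats(q.astype(np.uint8)); i=1+st[1:,4].argmax()
p=W[l==i]; print(st[i],np.median(p,0).round(4),cv2.minAreaRect(p[p[:,2]>.042][:,:2].astype(np.float32)),np.percentile(p[:,2],95))
Ws=cloud(s)
for x in(0,):  # bay contents and flap in caddy frame
    d=Ws-O; X=d[...,0]*np.cos(YAW)+d[...,1]*np.sin(YAW); Y=-d[...,0]*np.sin(YAW)+d[...,1]*np.cos(YAW); Z=Ws[...,2]
    f=(abs(Y)<.13)&(X>.05)&(X<.16)&(Z>.10)&(Z<.22); print("flap angle",1.5708+np.arctan(np.polyfit(Z[f],X[f],1)[0]))
    for y in(-.093,0,.093):
        k=(abs(Y-y)<.04)&(abs(X)<.065)&(Z<.062); print(y,k.sum(),np.nanpercentile(Z[k],[10,50,90]).round(3))
cv2.imwrite("pics/w2.png",np.vstack([c["image"][:300],cv2.resize(s["image"][150:280,250:410],(640,520))[:300]]))
```

```text
[-0.7 -0.1 -0.1]
14.3
[ 309  109   30  115 3327] [0.4749 0.2439 0.049 ] ((0.47775882482528687, 0.2415921986103058), (0.02769039198756218, 0.10884486883878708), 51.783164978027344) 0.05033320696967999
flap angle 1.8811523141602
-0.093 412 [0.006 0.009 0.012]
0 508 [0.005 0.034 0.038]
0.093 557 [0.036 0.04  0.043]
```

View pics/w2.png

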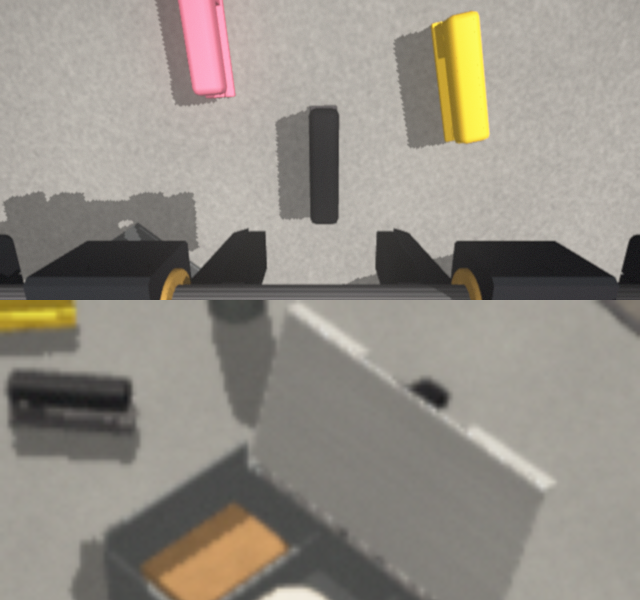

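Wrist view: black stapler at (324,166), 28×109 mm on top, centre (0.478,0.242), height 0.050. The flap rests open at about 1.88 by itself. The bay at y=-93 is empty (z≈0.009). Picking the stapler up now.

Run:
```python
from h import *
a=rot(np.radians(51.8)); z0=-.0085
for q in([.4778,.2416,z0],): print(inverse_kinematics(q,a) is not None)
manip.move_pose([.4778,.2416,.06],a); manip.move_linear([.4778,.2416,z0],rate=.1)
print(manip.state()["contact_force"].round(1))
manip.set_gripper(0,force=25); s=manip.state(); print(s["gripper_width"],s["contact_force"].round(1))
assert .02<s["gripper_width"]<.034
manip.move_linear([.4778,.2416,.24],rate=.2); s=manip.state(); print(s["gripper_width"],s["contact_force"].round(1))
manip.move_pose(cad(-.002,-.093,.24),RC())
s=manip.state(); print(s["gripper_width"],s["contact_force"].round(1),s["clock"],s["tool_pos"],cad(-.002,-.093,.24))
c=cap("wrist"); d=cap("side"); cv2.imwrite("pics/w5.png",np.vstack([c["image"][:300],cv2.resize(d["image"][120:290,230:430],(640,544))[:300]]))
```

```text
True
[-0.2  0.6 -0.2]
0.0276358938368687 [0.8 1.1 3.4]
0.02760556677517876 [ 0.9 -0.6 -2.4]
0.027638693838024128 [ 0.4 -0.4 -2.4] 19.1333 [ 0.51820905 -0.18187797  0.23965381] [ 0.51816084 -0.18255891  0.24      ]
```

View pics/w5.png

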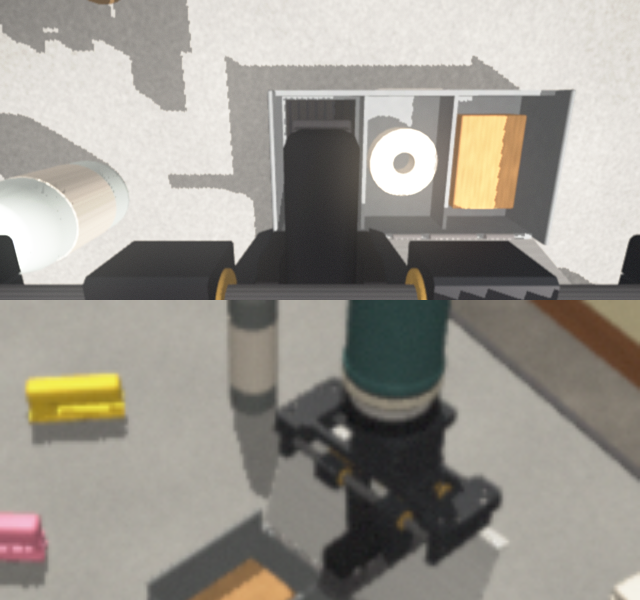

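Wrist view: the stapler is held aligned with the free bay. The bay's outer wall is at x≈275 and the partition at x≈360, with the roll and carton undisturbed. Lowering until contact.

Run:
```python
from h import *
B=lambda z: cad(-.002,-.093,z)
manip.move_linear(B(.08),rate=.2); manip.move_linear(B(.012),rate=.08)
f0=manip.state()["contact_force"]; print(f0.round(1))
for z in np.arange(.006,-.006,-.0015):
    manip.move_linear(B(z),rate=.03); s=manip.state(); f=s["contact_force"]; print(round(z,4),s["tool_pos"][2].round(4),f.round(1))
    if f[2]-f0[2]>1.5: break
manip.dwell(.2); manip.set_gripper(.04); s=manip.state(); print(s["gripper_width"],s["contact_force"].round(1))
manip.move_linear(B(.04),rate=.06); manip.move_linear(B(.2),rate=.2)
p=tab(1.85); manip.move_pose(p+[0,0,.07],RC()); print(manip.state()["contact_force"].round(1),manip.state()["clock"])
c=cap("side"); w=cap("wrist"); import pickle; pickle.dump((c,w),open("w6.pkl","wb"))
cv2.imwrite("pics/w6.png",np.vstack([w["image"][:300],cv2.resize(c["image"][150:290,240:420],(640,498))[:300]]))
Ws=cloud(c); d=Ws-O; X=d[...,0]*np.cos(YAW)+d[...,1]*np.sin(YAW); Y=-d[...,0]*np.sin(YAW)+d[...,1]*np.cos(YAW); Z=Ws[...,2]
k=(abs(Y+.093)<.04)&(abs(X)<.072)&(Z>.03)&(Z<.08); print("stapler",k.sum(),X[k].min(),X[k].max(),Y[k].min(),Y[k].max(),np.percentile(Z[k],[50,95]))
# tab as seen
k=(abs(Y)<.02)&(X>.1)&(X<.2)&(Z>.15)&(Z<.26); print("tab?",k.sum(),np.median(X[k]),np.median(Z[k]))
```

```text
[-0.  -0.3 -1.9]
0.006 0.0059 [ 0.6  0.5 -2.2]
0.0045 0.0044 [ 0.6 -0.6 -2.5]
0.003 0.0029 [ 0.1 -1.2 -2.2]
0.0015 0.0014 [-0.2  0.2 -2.9]
0.0 0.0001 [ 0.9  0.1 -0.9]
-0.0015 0.0 [-4.4  1.8 10.1]
0.04018002976003489 [ 0.8 -0.3 -0.5]
[-0.  -1.  -0.6] 25.8833
stapler 367 -0.07196569993782628 0.07179128355538883 -0.132356785232682 -0.059419366025693254 [0.0561475  0.06142128]
tab? 268 0.11266861324710895 0.19505902175543133
```

View pics/w6.png

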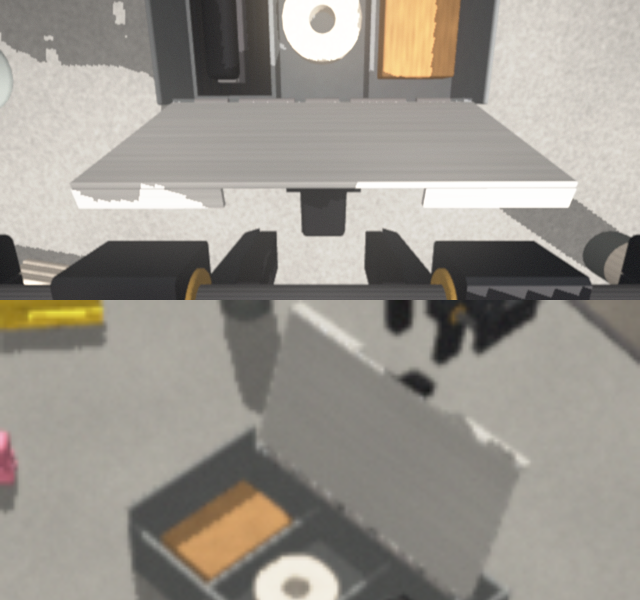

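Wrist view: the stapler is in its bay (222,40), roll and carton are in place, the flap is open, and the tab at (324,212) is between the open fingers. Regrasping the tab and lowering the flap.

Run:
```python
from h import *
manip.set_gripper(.045); p=tab(1.85); manip.move_linear(p,rate=.1); print(manip.state()["contact_force"].round(1))
manip.set_gripper(0,force=15); s=manip.state(); print(s["gripper_width"]); assert .02<s["gripper_width"]<.032
for th in list(np.linspace(1.85,.1,11)[1:])+[.03,0]:
    manip.move_linear(tab(th),rate=.1); s=manip.state(); f=s["contact_force"]; print(round(th,2),round(float(s["gripper_width"]),4),f.round(1))
    if np.linalg.norm(f)>30: break
manip.dwell(.2)
w=cap("wrist"); c=cap("side"); W=cloud(c)
d=W-O; X=d[...,0]*np.cos(YAW)+d[...,1]*np.sin(YAW); Y=-d[...,0]*np.sin(YAW)+d[...,1]*np.cos(YAW); Z=W[...,2]
k=(abs(Y)<.13)&(X>-.068)&(X<.07)&(Z>.055)&(Z<.085)&(c["image"].min(2)>120); print(k.sum(),np.polyfit(X[k],Z[k],1),s["clock"])
cv2.imwrite("pics/w7.png",np.vstack([w["image"][:250],cv2.resize(c["image"][120:290,210:420],(640,518))[:350]]))
```

```text
[ 0.4 -0.2  0.3]
0.02562473707261691
1.68 0.0257 [1.1 5.6 4.3]
1.5 0.0256 [-0.6  6.7  5.4]
1.33 0.026 [-1.2  5.2  5.4]
1.15 0.0258 [-0.8  5.3  2.6]
0.98 0.0255 [-0.4  4.1 -3.8]
0.8 0.0255 [ 4.4  5.2 -7.3]
0.63 0.0257 [ 4.7  6.7 -6.4]
0.45 0.0256 [ 6.   7.2 -6.3]
0.28 0.0259 [ 5.2  8.1 -4.7]
0.1 0.0257 [ 6.   9.8 -3.6]
0.03 0.0258 [ 5.7 10.  -2.1]
0 0.0255 [ 4.8 11.  -1.1]
1329 [-0.00532578  0.07009696] 32.05
```

View pics/w7.png

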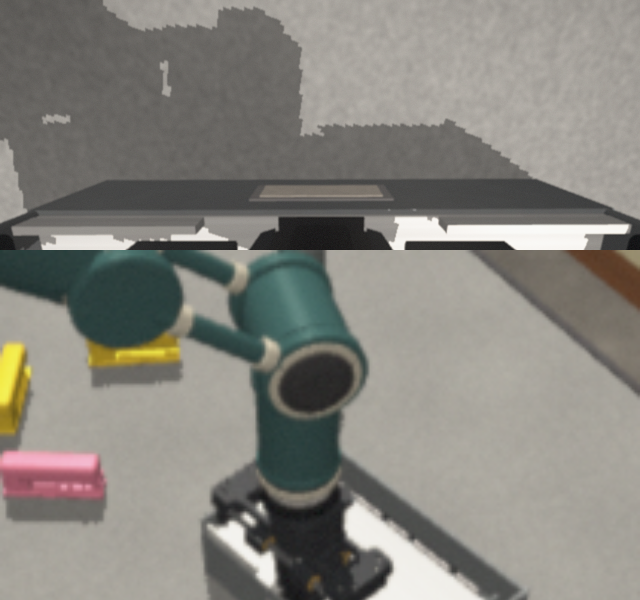

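The flap measures shut: slope is about -0.005 rad against a plate height of 0.070. I'll settle it with a gentle 2–3 mm press, release, retreat and check.

Run:
```python
from h import *
p=tab(0)
for dz in(.001,.002,.003):
    manip.move_linear(p-[0,0,dz],rate=.02); f=manip.state()["contact_force"]; print(dz,f.round(1))
    if f[2]>6: break
manip.set_gripper(.045); manip.move_linear(p+[0,0,.05],rate=.08); manip.move_linear(p+[0,0,.2],rate=.2)
manip.move_pose([.479,.2,.25],rot(np.radians(51))); manip.dwell(.5)
c=cap("side"); W=cloud(c); s=manip.state()
d=W-O; X=d[...,0]*np.cos(YAW)+d[...,1]*np.sin(YAW); Y=-d[...,0]*np.sin(YAW)+d[...,1]*np.cos(YAW); Z=W[...,2]
k=(abs(Y)<.13)&(X>-.068)&(X<.07)&(Z>.055)&(Z<.085)&(c["image"].min(2)>120); print(k.sum(),np.polyfit(X[k],Z[k],1),Z[k].mean(),s["clock"],s["contact_force"].round(1))
t=(abs(Y)<.02)&(X>-.08)&(X<-.05)&(Z>.075)&(Z<.14); print("tab top",np.percentile(Z[t],95))
e=cap("scene")["image"]
cv2.imwrite("pics/w8.png",np.vstack([c["image"][90:390,:],e[80:300]]))
```

```text
0.001 [4.  9.2 1.1]
0.002 [ 0.7 11.6  8.5]
2639 [-0.00017757  0.06982345] 0.06982295166366044 36.9167 [ 0.5 -0.2 -0.3]
tab top 0.1069215431513275
```

View pics/w8.png

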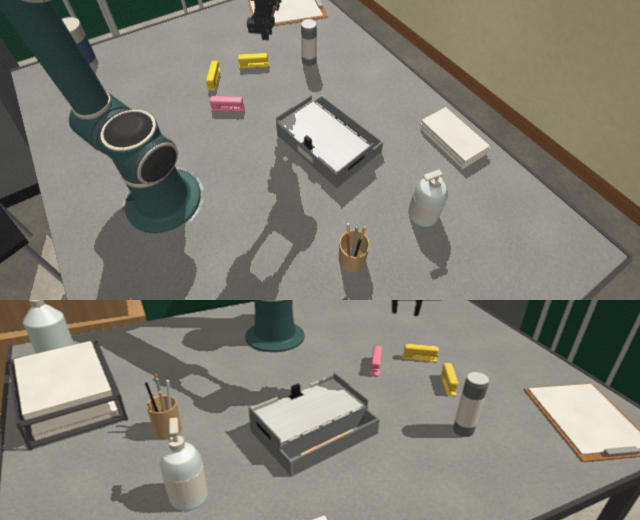

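The flap is flat and shut, the bystanders stand where they were, and the arm is clear.

```bash
python3 -c "
from h import *
print(order.close_job())"
```

```text
the job is handed in; nothing more can be done
None
```

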